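# Find the sealed case that rattles and hold it out over the note pad

### The arm

A 6-joint arm with a two-finger parallel gripper is mounted at the origin on a cart in front of the work surface, level with it; the furniture and walls round the work are solid. World frame = base frame: x ahead of the robot, y to its left, z up, the work surface at z = 0. Lengths are in m, angles in rad, forces in N, time in s.
With the tool pointing down it reaches from about 0.35 to 0.975 m from the base axis. Payload 4.9 kg.
Tool frame: the origin (TCP) lies at the very end of the fingers, on their centre line; the grasp point (between the pads) lies 19 mm behind it; z points along the fingers, y is the line along which they close (so a half turn about z gives the same grasp; the last joint's range is limited). The gripper opens to 85 mm and grips with 20 to 120 N. Pads are 22 mm wide; open, the fingers measure 114 mm over their backs; the gripper's body (76 mm by 85 mm) begins 54 mm behind the grasp point. The pads swing forward as they close: fully open they stand 13 mm farther back than shut.
Start: joints at [-1.329, 0.053, 1.613, -0, 1.476, -0.119], TCP at [0.221, -0.585, 0.231] pointing down, gripper open.
Joint ranges: [-3.01, 3.01], [-1.01, 2.22], [0.06, 2.58], [-1.02, 4.17], [0.09, 2.62], [-3.14, 3.14]. Speed limits (rad/s): [2.57, 2.57, 3.14, 3.14, 3.14, 3.14].

### API

Orientations are given as a unit quaternion [w, x, y, z].
In Python, from plant import state, optics, ticket, nets gives the robot as it stands. The module is installed in compiled form; this text tells all that it offers.
- The arm moves only by the shell command python3 -m inch 'ROWS' [OPENING]. ROWS is JSON, a list of rows, each an object of numbers: "dx", "dy", "dz": the shift along the tool's x, y, z as a fraction of full scale; "rx", "ry", "rz": the turn, a rotation vector about the tool's x, y, z as a fraction of full scale. In form: [{"dx": .., "dy": .., "dz": .., "rx": .., "ry": .., "rz": ..}, ...]. A call has 1 to 5 rows; each row is the pose to reach, as a shift and turn from the pose commanded when the call began, along the tool's axes at that moment; what a row does not reach only later rows make up. Full scale, the value 1, is 0.8 m for a shift and 1.5 rad for a turn. A row lasts 1/10 s, in which the tool goes at most 50 mm and 8.59 degrees, less where a joint would pass 70% of its speed; a pose out of reach is approached as far as the arm can. A call with a number of a shift or a turn outside -1 to 1 is refused whole. A call with a gripper value outside its range is refused whole. OPENING is the opening, from -1 (shut) to 1 (fully open), set as the call begins (- or left out, the last holds). The fingers move at their own pace and stop on an object; the grip force is fixed at half the most. Time passes only in rows, so rows that repeat a pose let the fingers close. It gives the time, the measured TCP pose, the force, the opening and the grip force at its end, in the units of the state.
- state(): the state, without advancing time (a new reading comes with each control period).
- optics.grab_frame(name): name is "side" or "top"; returns the picture (400x640x3 uint8, red, green, blue); there is no depth.
- optics.camera_info(name): a dict with "fx", "fy", "cx", "cy" (pixels), "R" (3x3) and "t" (3): a world point X has camera coordinates R X + t. Camera axes: x right, y down, z forward; pixel columns grow to the right and rows downward; lengths in m; the calibration is good to about 2 mm. A picture is of the moment at which its call begins. camera_info takes no time and is no camera call.
- ticket.job_done(): hands the job in; it is judged then, once.
Trained networks look in the newest picture that a camera, given by its name, has taken for a name from the list of things; names that differ only in an ending like _2 or _b are one class to them, and where a whole thing is asked for, a point or a joint stands for the part that bears it (a point fixed in the world has none). Each returns a list of dicts, best first, with "confidence" (0 to 1); they miss things now and then, are a little off and sometimes report something else, mostly with a low value. They report only what shows in the picture. A call takes as long as a camera call.
- nets.boxes_of(camera, name): "bbox" ([centre column, centre row, width, height] in pixels, round what is visible of it).
- nets.outline_of(camera, name): "pixels" (400x640 bool, what is visible of it) and "bbox" ([centre column, centre row, width, height] in pixels, round what is visible of it).
The state is a dict: "time": time; "joint_pos": joint angles; "joint_vel": joint speeds; "joint_efforts": joint torques, N m; "tool_pos": TCP position; "tool_rot": TCP orientation; "contact_force": force on the tool from outside, world axes, zero at the start; "ft_torque": the same for the moment, N m; "gripper_width": opening from 0.0 (shut) to 1.0 (fully open); "grasp_force": force on a finger pad.
Only numpy, scipy, OpenCV 4.12 (cv2) and the standard library are available. Lean on these libraries where they do the work, as an engineer would, in place of code of your own. Each camera call takes 0.05 s, during which the arm holds its last target. There are 200 camera calls.

### The job

One of the three small sealed metal cases on the bench has something loose inside. First press the one black cap that stands proud fully home on its case, then pick the cases up and shake them briskly to and fro, one at a time, until you find the one that rattles, standing any silent one back upright on the bench. Finish holding the rattling case out level above the note pad, a good hand's width up (15 to 25 cm) and still: do not put it down or let go. Leave the other things on the bench where they are.

Things in the scene. Friction and masses are not known exactly. Their poses are not given: they have to be found in the camera images.
- case_1_center (a point): sealed long case of bare metal, 120 mm long (x), 62 mm wide (y) and 46 mm tall, standing on the bench, with a small round black cap in the middle of its lid; this point is its centre, 23 mm above its underside; z up; its yaw is within 0.2 of 0. Grasp it across its width. The three look alike and weigh about alike (0.3 kg); their places are swapped from run to run
- case_2_center (a point): sealed long case of bare metal, 120 mm long (x), 62 mm wide (y) and 46 mm tall, standing on the bench, with a small round black cap in the middle of its lid; this point is its centre, 23 mm above its underside; z up; its yaw is within 0.2 of 0. Grasp it across its width. The three look alike and weigh about alike (0.3 kg); their places are swapped from run to run
- case_3_center (a point): sealed long case of bare metal, 120 mm long (x), 62 mm wide (y) and 46 mm tall, standing on the bench, with a small round black cap in the middle of its lid; this point is its centre, 23 mm above its underside; z up; its yaw is within 0.2 of 0. Grasp it across its width. The three look alike and weigh about alike (0.3 kg); their places are swapped from run to run
- case_1: case_1, origin at the middle of its underside. Packed tight, or with a loose, smooth 150 g metal part that slides up to 42 mm from the middle towards either end (one of the three, drawn anew each run). Shaken along its length, that one knocks on the ends; tipped 0.2 rad and levelled, its weight stays at the end it slid to (moment shift about 0.06 N m); a packed one stays quiet
- case_2: case_2, origin at the middle of its underside. Packed tight, or with a loose, smooth 150 g metal part that slides up to 42 mm from the middle towards either end (one of the three, drawn anew each run). Shaken along its length, that one knocks on the ends; tipped 0.2 rad and levelled, its weight stays at the end it slid to (moment shift about 0.06 N m); a packed one stays quiet
- case_3: case_3, origin at the middle of its underside. Packed tight, or with a loose, smooth 150 g metal part that slides up to 42 mm from the middle towards either end (one of the three, drawn anew each run). Shaken along its length, that one knocks on the ends; tipped 0.2 rad and levelled, its weight stays at the end it slid to (moment shift about 0.06 N m); a packed one stays quiet
- cap_1 (a joint): height of the cap of case_1 above home, m: 0 is fully pressed home, 0.009 fully up. It stays where it is left; pushing it down takes about 6 N, then it stops hard against the case
- cap_2 (a joint): height of the cap of case_2 above home, m: 0 is fully pressed home, 0.009 fully up. It stays where it is left; pushing it down takes about 6 N, then it stops hard against the case
- cap_3 (a joint): height of the cap of case_3 above home, m: 0 is fully pressed home, 0.009 fully up. It stays where it is left; pushing it down takes about 6 N, then it stops hard against the case
- cap_1_top (a point): middle of the top face of the black cap (23 mm across, 9 mm tall) of case_1; 55 mm above the underside of the case when home, 62 to 64 mm when proud; the top face is flat, pressed straight down
- cap_2_top (a point): middle of the top face of the black cap (23 mm across, 9 mm tall) of case_2; 55 mm above the underside of the case when home, 62 to 64 mm when proud; the top face is flat, pressed straight down
- cap_3_top (a point): middle of the top face of the black cap (23 mm across, 9 mm tall) of case_3; 55 mm above the underside of the case when home, 62 to 64 mm when proud; the top face is flat, pressed straight down
- pad_top (a point): middle of the top of the square block of teal and yellow notes, 90 x 90 mm and 23 mm tall, fixed on the bench; the rattling case is held above it. An open laptop stands in the middle of the bench, between this left side and the right; its open lid, 190 mm high, reaches close behind the left-hand case: cross and shake clear of it
- bit_adapter_center (a point): dark slim tool-bit adapter, 10 x 43 x 10 mm, lying loose on the bench among the cases; its centre; to be left alone
- flux_pot_center (a point): round pot with a black lid, 48 mm across and 32 mm tall, standing loose on the bench; its centre; to be left alone
- red_clip_center (a point): red clip, 11 x 45 x 10 mm, lying loose on the bench; its centre; to be left alone

How it is judged:
By the outcome, as a careful person would: the job done as asked, in the order asked, and still so for the second after the job is handed in, while the arm keeps its last pose, push and grip.
It also fails if it takes over 72 s, if anything falls off the work surface, if the arm or the gripper's body presses on something with over 40 N, if the wrist force passes 120 N, or if a joint passes its speed limit or range.

## Working session

There is one attempt and no reset: what is moved stays moved. The work goes in short steps, Python scripts to look and compute and a shell command to move; the robot and the scene stay as the last step left them, time stands still between calls to the robot, and variables do not carry over. Pictures are saved under pics/ and viewed, at most 10 in all, crops included, and the job is handed in when it is done.

```bash
mkdir -p pics
python3 - <<'E'
from plant import state, optics, nets
import cv2,numpy as np
print(state())
for c in("top","side"):
    im=optics.grab_frame(c);cv2.imwrite(f"pics/{c}0.png",im[:,:,::-1])
    i=optics.camera_info(c);print(c,i)
    for n in ("case_1","cap_1","pad_top","flux_pot_center"):
        for d in nets.boxes_of(c,n)[:5]: print(n,np.round(d["bbox"],1),round(d["confidence"],2))
E
```

```text
{'time': 0.0, 'joint_pos': array([-1.32902667e+00,  5.33563799e-02,  1.61430550e+00, -4.14627627e-05,
        1.47599707e+00, -1.19021688e-01]), 'joint_vel': array([-6.16520935e-04, -3.27740318e-04,  2.30688488e-04, -7.28530899e-06,
       -4.39996067e-04,  5.32343587e-05]), 'joint_efforts': array([-1.28321317e-04, -3.93681908e+01, -3.70176816e+01, -1.00142590e-04,
        7.06133345e-03,  1.39888400e-05]), 'tool_pos': array([ 0.22045949, -0.58415522,  0.23005645]), 'tool_rot': array([-1.02993538e-03,  9.83771897e-01,  1.79420697e-01, -8.39659115e-05]), 'contact_force': array([ 0.97490509,  0.139259  , -0.08539638]), 'ft_torque': array([-0.01280744,  0.02332224,  0.06430442]), 'grasp_force': 0.0, 'gripper_width': 0.9989989774352889}
top {'fx': 429.3835493052388, 'fy': 429.3835493052388, 'cx': 322.5959476458034, 'cy': 197.97646219643173, 'R': array([[ 0.01165318, -0.99984859,  0.01292278],
       [-0.99542495, -0.01282536, -0.09468197],
       [ 0.09483337, -0.01176031, -0.99542369]]), 't': array([0.02521624, 0.55651851, 1.14445333])}
case_1 [424.9 196.7  29.   46.2] 0.94
case_1 [428.
[... 239 characters left out ...]
 [229.6 255.6  30.9  42.2] 0.18
side {'fx': 504.21035739116144, 'fy': 504.21035739116144, 'cx': 324.35041899073076, 'cy': 209.00339621224012, 'R': array([[-0.81011848, -0.5859457 ,  0.01938229],
       [-0.40737939,  0.53884515, -0.73735197],
       [ 0.42160417, -0.60523841, -0.67523062]]), 't': array([0.45735335, 0.22123261, 1.1085558 ])}
case_1 [421.6 175.6  49.2  35.5] 0.94
case_1 [374.8 153.9  47.3  35.6] 0.61
case_1 [310.2 295.4  56.7  57.5] 0.61
cap_1 [309.3 284.8  10.6   9.5] 0.67
cap_1 [376.2 148.8  10.8  10.2] 0.62
cap_1 [424.2 168.7   7.6   4.6] 0.55
pad_top [222.7 272.9  56.4  48.1] 0.67
flux_pot_center [248.1 308.4  19.8  23.4] 0.59
flux_pot_center [310.9 297.6  59.1  55.1] 0.54
```

View pics/top0.png

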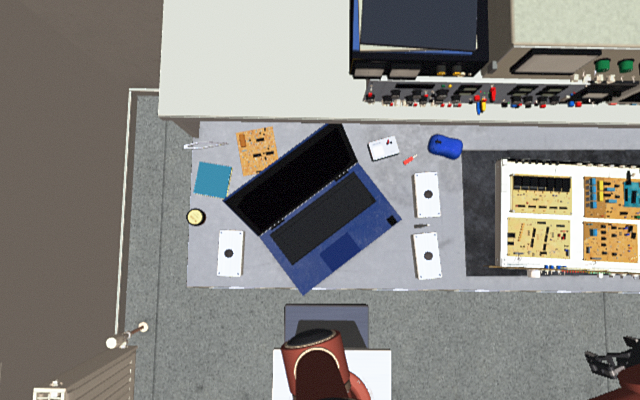

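View pics/side0.png

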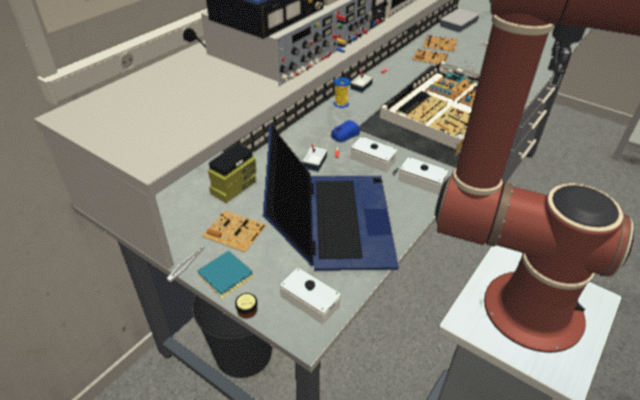

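```bash
cat > h.py <<'E'
import numpy as np,cv2
from plant import state, optics, nets
def ray(c,u,v,z):
    i=optics.camera_info(c);R=i["R"];t=i["t"];o=-R.T@t
    d=R.T@np.array([(u-i["cx"])/i["fx"],(v-i["cy"])/i["fy"],1]);return o+d*(z-o[2])/d[2]
def tri(pu,ps):
    A=[];b=[]
    for c,(u,v) in(("top",pu),("side",ps)):
        i=optics.camera_info(c);P=np.hstack([i["R"],i["t"][:,None]])
        x=(u-i["cx"])/i["fx"];y=(v-i["cy"])/i["fy"]
        for r in(x*P[2]-P[0],y*P[2]-P[1]):A.append(r[:3]);b.append(-r[3])
    s=np.linalg.lstsq(np.array(A),np.array(b),rcond=None);return s[0],np.sqrt(s[1])
def dark(c,im,u,v,r=8):
    u,v=int(round(u)),int(round(v));g=im[v-r:v+r+1,u-r:u+r+1].astype(float).mean(2)
    w=np.clip(150-g,0,None);yy,xx=np.mgrid[-r:r+1,-r:r+1];w[np.hypot(yy,xx)>r]=0
    return u+(w*xx).sum()/w.sum(),v+(w*yy).sum()/w.sum()
E
python3 - <<'E'
from h import *
T=cv2.imread("pics/top0.png");S=cv2.imread("pics/side0.png")
for n,a,b in(("far R",(427,194),(376,147)),("near R",(427,256),(424,168)),("L",(229,253.5),(310,285))):
    p=dark("top",T,*a,7);q=dark("side",S,*b,7);X,e=tri(p,q);print(n,np.round(p,1),np.round(q,1),X.round(4),e)
optics.grab_frame("top")
for d in nets.outline_of("top","case_1")[:3]:
    m=d["pixels"].astype(np.uint8);r=cv2.minAreaRect(cv2.findNonZero(m));print(r,d["confidence"],ray("top",*r[0],.046).round(3))
for c,p in(("pad",(212,180)),("pot",(196,217)),("clip",(409,159)),("adapter",(421,226))):print(c,ray("top",*p,.02).round(3))
crop=[cv2.resize(S[v-30:v+30,u-30:u+30],(260,260),interpolation=2) for u,v in((376,152),(424,172),(310,290))]
crop2=[cv2.resize(T[v-30:v+30,u-30:u+30],(260,260),interpolation=2) for u,v in((427,194),(427,256),(230,253))]
cv2.imwrite("pics/c.png",np.vstack([np.hstack(crop),np.hstack(crop2)]))
E
```

```text
far R [427.8 193.8] [373.8 146. ] [ 0.5687 -0.2493  0.0517] [7.65197499e-05]
near R [427.9 255.4] [423.9 167.2] [ 0.4049 -0.2474  0.0523] [3.14624873e-05]
L [228.3 252.9] [309.5 284.7] [0.4056 0.2765 0.0599] [0.00059073]
((425.2247314453125, 194.65565490722656), (46.74934005737305, 26.842342376708984), 84.47245788574219) 0.85 [ 0.567 -0.244  0.046]
((230.62228393554688, 252.84182739257812), (26.45914649963379, 46.27410888671875), 1.6846843957901) 0.77 [0.406 0.273 0.046]
((425.64312744140625, 255.26393127441406), (45.52738952636719, 26.902549743652344), 82.56858825683594) 0.67 [ 0.405 -0.243  0.046]
pad [0.602 0.336 0.02 ]
pot [0.5   0.376 0.02 ]
clip [ 0.668 -0.206  0.02 ]
adapter [ 0.483 -0.238  0.02 ]
```

View pics/c.png

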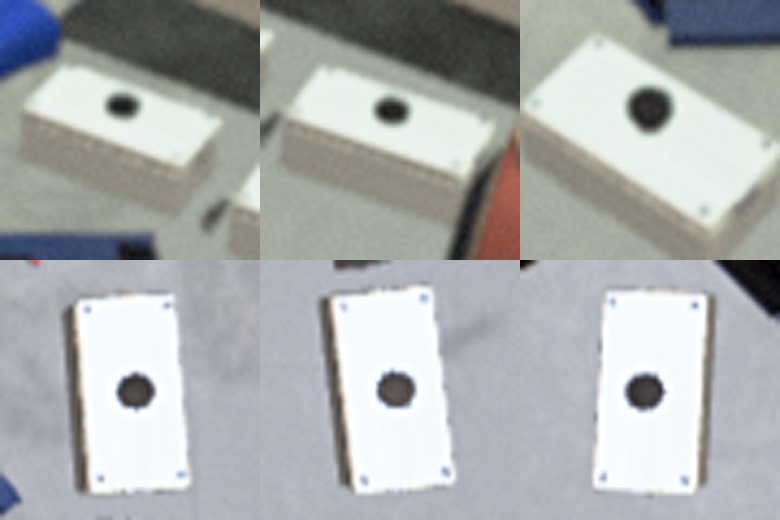

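```bash
cat >> h.py <<'E'
from scipy.spatial.transform import Rotation as Ro
def pose(yaw,pitch=0): # tool down, x axis along yaw
    return Ro.from_euler("z",yaw)*Ro.from_euler("y",pitch)*Ro.from_quat([1,0,0,0])
def plan(*wps,start=None):
    """wps: (x,y,z,yaw[,pitch]); prints full move for each, in tool units"""
    s=state();p=np.array(s["tool_pos"]);q=np.array(s["tool_rot"]);R=Ro.from_quat(q[[1,2,3,0]])
    if start: p=np.array(start[:3]);R=pose(*start[3:])
    for w in wps:
        d=R.inv().apply(np.array(w[:3])-p);N=pose(*w[3:]);r=(R.inv()*N).as_rotvec()
        print(w,"d",(d/.8).round(4),"r",(r/1.5).round(4),"rows>=",round(max(np.linalg.norm(d)/.05,np.linalg.norm(r)/.15),1))
        p=np.array(w[:3]);R=N
E
python3 -c "
from h import *
plan((.32,-.42,.32,-.04),(.42,-.18,.32,-.04),(.43,.07,.32,-.04),(.406,.276,.20,-.04),(.406,.276,.075,-.04))"
```

```text
(0.32, -0.42, 0.32, -0.04) d [ 0.1889 -0.1488 -0.1108] r [ 0.     -0.      0.2672] rows>= 4.2
(0.42, -0.18, 0.32, -0.04) d [ 0.1129 -0.3048  0.    ] r [0. 0. 0.] rows>= 5.2
(0.43, 0.07, 0.32, -0.04) d [-0.     -0.3127  0.    ] r [0. 0. 0.] rows>= 5.0
(0.406, 0.276, 0.2, -0.04) d [-0.0403 -0.2561  0.15  ] r [0. 0. 0.] rows>= 4.8
(0.406, 0.276, 0.075, -0.04) d [0.     0.     0.1562] r [0. 0. 0.] rows>= 2.5
```

```bash
python3 -m inch '[{"dx":0.05,"dy":-0.037,"dz":-0.0277,"rz":0.067},{"dx":0.095,"dy":-0.074,"dz":-0.055,"rz":0.134},{"dx":0.142,"dy":-0.112,"dz":-0.083,"rz":0.2},{"dx":0.189,"dy":-0.149,"dz":-0.111,"rz":0.267},{"dx":0.189,"dy":-0.149,"dz":-0.111,"rz":0.267}]' -1
python3 -m inch '[{"dx":0.0225,"dy":-0.058},{"dx":0.045,"dy":-0.116},{"dx":0.0675,"dy":-0.174},{"dx":0.09,"dy":-0.232},{"dx":0.1125,"dy":-0.29}]'
python3 -m inch '[{"dy":-0.06},{"dy":-0.12},{"dy":-0.18},{"dy":-0.24},{"dy":-0.3}]'
python3 -m inch '[{"dy":-0.06},{"dy":-0.12},{"dy":-0.18},{"dy":-0.24},{"dy":-0.27}]'
python3 -c "
from h import *
plan((.406,.277,.20,-.04),(.406,.277,.075,-.04));print(state()['joint_pos'])"
```

```text
(0.406, 0.277, 0.2, -0.04) d [ 0.597  -0.926   0.0391] r [ 0.     -0.      0.2672] rows>= 17.6
(0.406, 0.277, 0.075, -0.04) d [0.     0.     0.1562] r [0. 0. 0.] rows>= 2.5
[-1.32899710e+00  5.26521836e-02  1.61288063e+00  7.73085654e-06
  1.47600199e+00 -1.18981133e-01]validation failed for argument at $[0]...
validation failed for argument at $[0]...
validation failed for argument at $[0]...
validation failed for argument at $[0]...
```

```bash
python3 -m inch '[{"dx":0.05,"dy":-0.037,"dz":-0.0277,"rx":0,"ry":0,"rz":0.067},{"dx":0.095,"dy":-0.074,"dz":-0.055,"rx":0,"ry":0,"rz":0.134},{"dx":0.142,"dy":-0.112,"dz":-0.083,"rx":0,"ry":0,"rz":0.2},{"dx":0.189,"dy":-0.149,"dz":-0.111,"rx":0,"ry":0,"rz":0.267},{"dx":0.189,"dy":-0.149,"dz":-0.111,"rx":0,"ry":0,"rz":0.267}]' -1
python3 -c "
from h import *
plan((.42,-.18,.32,-.04),(.406,.277,.20,-.04));print(state()['joint_pos'])"
```

```text
time: 1.1
tool_pos: [0.3223, -0.4178, 0.3241]
tool_rot: [0.002, 1.0, -0.018, 0.002]
contact_force: [0.5, 0.3, 0.1]
gripper_width: 0.141
grasp_force: 0.0
(0.42, -0.18, 0.32, -0.04) d [ 0.1111 -0.3016  0.0042] r [ 0.003  -0.0026  0.0021] rows>= 5.1
(0.406, 0.277, 0.2, -0.04) d [-0.0403 -0.5701  0.15  ] r [0. 0. 0.] rows>= 9.5
[-1.05542989e+00 -2.23626864e-01  1.72022063e+00  9.81407479e-04
  1.63915068e+00  5.52355092e-01]
```

```bash
python3 -m inch '[{"dx":0.0222,"dy":-0.058,"dz":0,"rx":0,"ry":0,"rz":0},{"dx":0.0444,"dy":-0.116,"dz":0,"rx":0,"ry":0,"rz":0},{"dx":0.0666,"dy":-0.174,"dz":0,"rx":0,"ry":0,"rz":0},{"dx":0.0888,"dy":-0.232,"dz":0,"rx":0,"ry":0,"rz":0},{"dx":0.111,"dy":-0.29,"dz":0,"rx":0,"ry":0,"rz":0}]'
python3 -m inch '[{"dx":0,"dy":-0.06,"dz":0,"rx":0,"ry":0,"rz":0},{"dx":0,"dy":-0.12,"dz":0,"rx":0,"ry":0,"rz":0},{"dx":0,"dy":-0.18,"dz":0,"rx":0,"ry":0,"rz":0},{"dx":0,"dy":-0.24,"dz":0,"rx":0,"ry":0,"rz":0},{"dx":0,"dy":-0.3,"dz":0,"rx":0,"ry":0,"rz":0}]'
python3 -m inch '[{"dx":-0.01,"dy":-0.06,"dz":0,"rx":0,"ry":0,"rz":0},{"dx":-0.02,"dy":-0.12,"dz":0,"rx":0,"ry":0,"rz":0},{"dx":-0.03,"dy":-0.18,"dz":0.0,"rx":0,"ry":0,"rz":0},{"dx":-0.035,"dy":-0.24,"dz":0.0,"rx":0,"ry":0,"rz":0},{"dx":-0.04,"dy":-0.28,"dz":0,"rx":0,"ry":0,"rz":0}]'
python3 -c "
from h import *
plan((.406,.277,.20,-.04),(.406,.277,.075,-.04));print(state()['joint_pos'])"
```

```text
time: 1.6
tool_pos: [0.4182, -0.1903, 0.3198]
tool_rot: [0.0, 1.0, -0.02, 0.0]
contact_force: [1.0, 0.6, -0.7]
gripper_width: 0.003
grasp_force: 0.0
time: 2.1
tool_pos: [0.4273, 0.0496, 0.3199]
tool_rot: [0.0, 1.0, -0.02, 0.0]
contact_force: [1.2, -0.5, -0.4]
gripper_width: 0.001
grasp_force: 0.0
time: 2.6
tool_pos: [0.404, 0.2757, 0.3196]
tool_rot: [0.0, 1.0, -0.018, -0.0]
contact_force: [0.6, 0.1, -0.5]
gripper_width: 0.006
grasp_force: 0.0
(0.406, 0.277, 0.2, -0.04) d [ 0.0025 -0.0017  0.1495] r [0.0001 0.0001 0.0021] rows>= 2.4
(0.406, 0.277, 0.075, -0.04) d [0.     0.     0.1562] r [0. 0. 0.] rows>= 2.5
[ 4.46526603e-01 -3.15402860e-01  1.80232121e+00  1.35110572e-05
  1.65490346e+00  2.05416614e+00]
```

```bash
python3 -m inch '[{"dx":0.002,"dy":-0.001,"dz":0.06,"rx":0,"ry":0,"rz":0},{"dx":0.002,"dy":-0.001,"dz":0.12,"rx":0,"ry":0,"rz":0},{"dx":0.002,"dy":-0.001,"dz":0.18,"rx":0,"ry":0,"rz":0},{"dx":0.002,"dy":-0.001,"dz":0.24,"rx":0,"ry":0,"rz":0},{"dx":0.002,"dy":-0.001,"dz":0.29,"rx":0,"ry":0,"rz":0}]'
python3 -m inch '[{"dx":0,"dy":0,"dz":0.01,"rx":0,"ry":0,"rz":0},{"dx":0,"dy":0,"dz":0.018,"rx":0,"ry":0,"rz":0},{"dx":0,"dy":0,"dz":0.024,"rx":0,"ry":0,"rz":0},{"dx":0,"dy":0,"dz":0.028,"rx":0,"ry":0,"rz":0}]'
python3 - <<'E'
from h import *
im=optics.grab_frame("side")[:,:,::-1]
cv2.imwrite("pics/p1.png",cv2.resize(im[240:340,250:370],(720,600),interpolation=2))
E
```

```text
time: 3.1
tool_pos: [0.4052, 0.2731, 0.0849]
tool_rot: [0.001, 1.0, -0.019, -0.001]
contact_force: [0.2, -0.1, -0.3]
gripper_width: -0.002
grasp_force: 0.0
time: 3.5
tool_pos: [0.4078, 0.2748, 0.0678]
tool_rot: [-0.001, 1.0, -0.02, 0.002]
contact_force: [0.6, 0.3, -0.1]
gripper_width: 0.002
grasp_force: 0.0
```

View pics/p1.png

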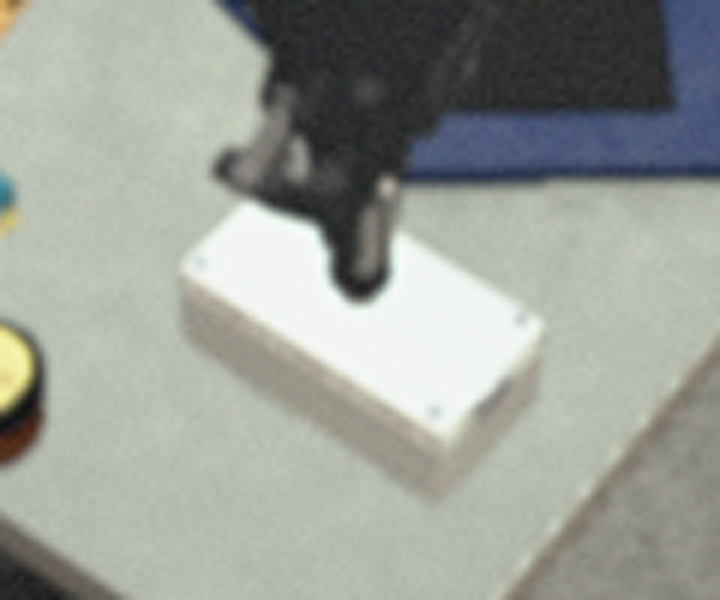

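The closed fingers stand right over the left cap (about pixel 310,287 in the full side picture), and only its rim shows; pressing.

```bash
python3 -m inch '[{"dx":0,"dy":0.0,"dz":0.004,"rx":0,"ry":0,"rz":0},{"dx":0,"dy":0,"dz":0.007,"rx":0,"ry":0,"rz":0},{"dx":0,"dy":0,"dz":0.009,"rx":0,"ry":0,"rz":0},{"dx":0,"dy":0,"dz":0.009,"rx":0,"ry":0,"rz":0}]'
python3 -m inch '[{"dx":0,"dy":0,"dz":0.002,"rx":0,"ry":0,"rz":0},{"dx":0,"dy":0,"dz":0.005,"rx":0,"ry":0,"rz":0},{"dx":0,"dy":0,"dz":0.007,"rx":0,"ry":0,"rz":0},{"dx":0,"dy":0,"dz":0.007,"rx":0,"ry":0,"rz":0}]'
```

```text
time: 3.95
tool_pos: [0.4074, 0.2747, 0.0602]
tool_rot: [-0.001, 1.0, -0.02, 0.001]
contact_force: [-0.3, -1.8, 4.6]
gripper_width: -0.001
grasp_force: 2.3
time: 4.35
tool_pos: [0.4074, 0.2747, 0.0552]
tool_rot: [-0.001, 1.0, -0.02, 0.001]
contact_force: [-3.1, -1.4, 9.6]
gripper_width: -0.001
grasp_force: 4.8
```

```bash
python3 -m inch '[{"dx":0,"dy":0,"dz":0.001,"rx":0,"ry":0,"rz":0},{"dx":0,"dy":0,"dz":0.002,"rx":0,"ry":0,"rz":0},{"dx":0,"dy":0,"dz":0.002,"rx":0,"ry":0,"rz":0}]'
```

```text
time: 4.65
tool_pos: [0.4074, 0.2748, 0.0551]
tool_rot: [-0.0, 1.0, -0.02, 0.001]
contact_force: [-6.9, -3.5, 18.7]
gripper_width: 0.002
grasp_force: 9.7
```

```bash
python3 -m inch '[{"dx":-0.002,"dy":0,"dz":-0.03,"rx":0,"ry":0,"rz":0},{"dx":-0.002,"dy":0,"dz":-0.06,"rx":0,"ry":0,"rz":0},{"dx":-0.002,"dy":0,"dz":-0.06,"rx":0,"ry":0,"rz":0}]' -
python3 -m inch '[{"dx":0,"dy":0,"dz":0,"rx":0,"ry":0,"rz":0},{"dx":0,"dy":0,"dz":0,"rx":0,"ry":0,"rz":0},{"dx":0,"dy":0,"dz":0,"rx":0,"ry":0,"rz":0},{"dx":0,"dy":0,"dz":0,"rx":0,"ry":0,"rz":0},{"dx":0,"dy":0,"dz":0,"rx":0,"ry":0,"rz":0}]' 1
python3 - <<'E'
from h import *
plan((.406,.276,.012,-.04))
optics.grab_frame("top");
for d in nets.outline_of("top","case_1")[:3]:
    r=cv2.minAreaRect(cv2.findNonZero(d["pixels"].astype(np.uint8)));print(r,ray("top",*r[0],.046).round(3))
im=optics.grab_frame("side")[:,:,::-1]
cv2.imwrite("pics/p2.png",cv2.resize(im[240:340,250:370],(720,600),interpolation=2))
E
```

```text
time: 4.95
tool_pos: [0.4069, 0.2754, 0.1032]
tool_rot: [-0.002, 1.0, -0.02, 0.003]
contact_force: [0.5, 0.7, 0.3]
gripper_width: 0.001
grasp_force: 0.0
time: 5.45
tool_pos: [0.4041, 0.274, 0.0986]
tool_rot: [0.0, 1.0, -0.02, -0.001]
contact_force: [0.9, -0.2, -1.1]
gripper_width: 0.844
grasp_force: 0.0
(0.406, 0.276, 0.012, -0.04) d [ 0.0025 -0.0027  0.1082] r [0.0004 0.0008 0.0002] rows>= 1.7
((232.0, 252.5), (45.0, 24.0), 90.0) [0.407 0.27  0.046]
((425.57696533203125, 255.11541748046875), (46.264957427978516, 26.419397354125977), 82.87498474121094) [ 0.405 -0.243  0.046]
((425.45709228515625, 194.46343994140625), (44.617454528808594, 26.355798721313477), 85.42607879638672) [ 0.567 -0.244  0.046]
```

View pics/p2.png

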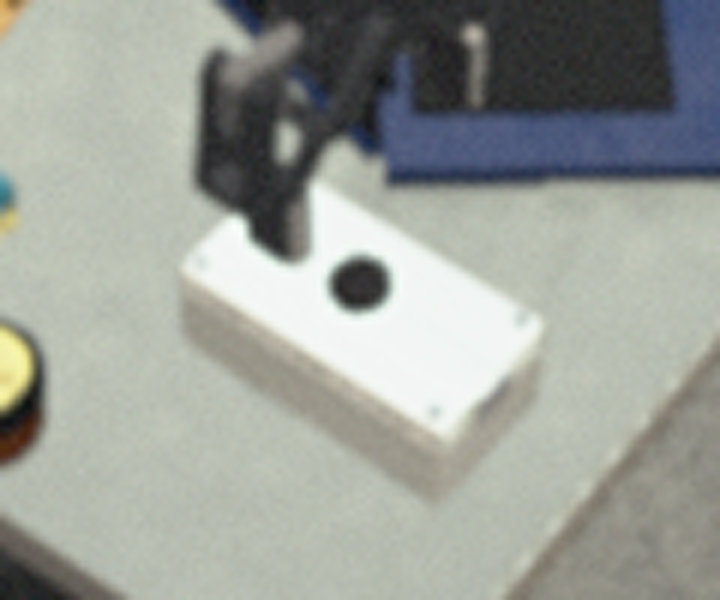

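The cap is now down flat (side pixel 310,287) and the case hasn't moved. Next I'll grasp this case.

```bash
python3 -m inch '[{"dx":0.0025,"dy":-0.001,"dz":0.03,"rx":0,"ry":0,"rz":0},{"dx":0.0025,"dy":-0.001,"dz":0.06,"rx":0,"ry":0,"rz":0},{"dx":0.0025,"dy":-0.001,"dz":0.09,"rx":0,"ry":0,"rz":0},{"dx":0.0025,"dy":-0.001,"dz":0.106,"rx":0,"ry":0,"rz":0},{"dx":0.0025,"dy":-0.001,"dz":0.106,"rx":0,"ry":0,"rz":0}]' 
python3 -m inch '[{"dx":0,"dy":0,"dz":0,"rx":0,"ry":0,"rz":0},{"dx":0,"dy":0,"dz":0,"rx":0,"ry":0,"rz":0},{"dx":0,"dy":0,"dz":0,"rx":0,"ry":0,"rz":0},{"dx":0,"dy":0,"dz":0,"rx":0,"ry":0,"rz":0},{"dx":0,"dy":0,"dz":0,"rx":0,"ry":0,"rz":0}]' -1
python3 -c "
from h import *
plan((.406,.276,.35,-.04))"
```

```text
time: 6.1
tool_pos: [0.4048, 0.2741, 0.0125]
tool_rot: [0.001, 1.0, -0.02, -0.002]
contact_force: [-0.7, 0.1, -0.5]
gripper_width: 1.003
grasp_force: 0.0
time: 6.6
tool_pos: [0.4079, 0.2756, 0.0163]
tool_rot: [-0.001, 1.0, -0.02, 0.001]
contact_force: [-0.2, -0.9, 6.5]
gripper_width: 0.711
grasp_force: 67.9
(0.406, 0.276, 0.35, -0.04) d [-0.0011 -0.0011 -0.4171] r [-0.0011 -0.002   0.0003] rows>= 6.7
```

```bash
cat > m.py <<'E'
from h import *
T=[];Q=[]
for k in range(6):
    optics.grab_frame("top");s=state();T.append(s["ft_torque"]);Q.append(s["contact_force"])
print("torque",np.mean(T,0).round(3),"+-",np.std(T,0).round(3),"F",np.mean(Q,0).round(2),"pos",s["tool_pos"].round(3),"t",s["time"],"w",round(s["gripper_width"],3))
E
python3 -m inch '[{"dx":0,"dy":0,"dz":-0.03,"rx":0,"ry":0,"rz":0},{"dx":0,"dy":0,"dz":-0.09,"rx":0,"ry":0,"rz":0},{"dx":0,"dy":0,"dz":-0.15,"rx":0,"ry":0,"rz":0},{"dx":0,"dy":0,"dz":-0.21,"rx":0,"ry":0,"rz":0},{"dx":0,"dy":0,"dz":-0.27,"rx":0,"ry":0,"rz":0}]'
python3 -m inch '[{"dx":0,"dy":0,"dz":-0.06,"rx":0,"ry":0,"rz":0},{"dx":0,"dy":0,"dz":-0.12,"rx":0,"ry":0,"rz":0},{"dx":0,"dy":0,"dz":-0.12,"rx":0,"ry":0,"rz":0}]'
python3 -m inch '[{"dx":0.06,"dy":0,"dz":0,"rx":0,"ry":0,"rz":0},{"dx":0.12,"dy":0,"dz":0,"rx":0,"ry":0,"rz":0},{"dx":0.06,"dy":0,"dz":0,"rx":0,"ry":0,"rz":0},{"dx":0,"dy":0,"dz":0,"rx":0,"ry":0,"rz":0}]'
python3 -m inch '[{"dx":0.06,"dy":0,"dz":0,"rx":0,"ry":0,"rz":0},{"dx":0.12,"dy":0,"dz":0,"rx":0,"ry":0,"rz":0},{"dx":0.06,"dy":0,"dz":0,"rx":0,"ry":0,"rz":0},{"dx":0,"dy":0,"dz":0,"rx":0,"ry":0,"rz":0}]'
python3 -m inch '[{"dx":0.06,"dy":0,"dz":0,"rx":0,"ry":0,"rz":0},{"dx":0.12,"dy":0,"dz":0,"rx":0,"ry":0,"rz":0},{"dx":0.06,"dy":0,"dz":0,"rx":0,"ry":0,"rz":0},{"dx":0,"dy":0,"dz":0,"rx":0,"ry":0,"rz":0}]'
python3 m.py
python3 -m inch '[{"dx":0,"dy":0,"dz":0,"rx":0,"ry":0.08,"rz":0},{"dx":0,"dy":0,"dz":0,"rx":0,"ry":0.15,"rz":0},{"dx":0,"dy":0,"dz":0,"rx":0,"ry":0.15,"rz":0},{"dx":0,"dy":0,"dz":0,"rx":0,"ry":0.15,"rz":0},{"dx":0,"dy":0,"dz":0,"rx":0,"ry":0.15,"rz":0}]'
python3 -m inch '[{"dx":0,"dy":0,"dz":0,"rx":0,"ry":0,"rz":0},{"dx":0,"dy":0,"dz":0,"rx":0,"ry":-0.05,"rz":0},{"dx":0,"dy":0,"dz":0,"rx":0,"ry":-0.1,"rz":0},{"dx":0,"dy":0,"dz":0,"rx":0,"ry":-0.15,"rz":0},{"dx":0,"dy":0,"dz":0,"rx":0,"ry":-0.15,"rz":0}]'
python3 m.py
python3 -m inch '[{"dx":0,"dy":0,"dz":0,"rx":0,"ry":-0.08,"rz":0},{"dx":0,"dy":0,"dz":0,"rx":0,"ry":-0.15,"rz":0},{"dx":0,"dy":0,"dz":0,"rx":0,"ry":-0.15,"rz":0},{"dx":0,"dy":0,"dz":0,"rx":0,"ry":-0.15,"rz":0},{"dx":0,"dy":0,"dz":0,"rx":0,"ry":-0.15,"rz":0}]'
python3 -m inch '[{"dx":0,"dy":0,"dz":0,"rx":0,"ry":0,"rz":0},{"dx":0,"dy":0,"dz":0,"rx":0,"ry":0.05,"rz":0},{"dx":0,"dy":0,"dz":0,"rx":0,"ry":0.1,"rz":0},{"dx":0,"dy":0,"dz":0,"rx":0,"ry":0.15,"rz":0},{"dx":0,"dy":0,"dz":0,"rx":0,"ry":0.15,"rz":0}]'
python3 m.py
```

```text
time: 7.1
tool_pos: [0.4055, 0.2744, 0.2314]
tool_rot: [0.0, 1.0, -0.02, -0.001]
contact_force: [1.1, 0.5, -2.7]
gripper_width: 0.714
grasp_force: 66.9
time: 7.4
tool_pos: [0.4087, 0.276, 0.3351]
tool_rot: [-0.003, 1.0, -0.02, 0.006]
contact_force: [0.8, 0.1, -1.9]
gripper_width: 0.71
grasp_force: 70.3
time: 7.8
tool_pos: [0.4069, 0.2743, 0.3184]
tool_rot: [0.004, 1.0, -0.021, -0.007]
contact_force: [-1.0, 0.3, -0.8]
gripper_width: 0.712
grasp_force: 72.7
time: 8.2
tool_pos: [0.4066, 0.2743, 0.3187]
tool_rot: [0.003, 1.0, -0.021, -0.007]
contact_force: [-0.8, -0.0, -0.9]
gripper_width: 0.71
grasp_force: 74.5
time: 8.6
tool_pos: [0.4066, 0.2743, 0.3187]
tool_rot: [0.003, 1.0, -0.021, -0.007]
contact_force: [-0.9, -0.1, -1.3]
gripper_width: 0.71
grasp_force: 75.7
torque [0.025 0.003 0.021] +- [0.073 0.144 0.021] F [-0.51  0.46 -2.59] pos [0.406 0.275 0.326] t 8.9 w 0.709
time: 9.4
tool_pos: [0.4071, 0.2747, 0.3267]
tool_rot: [0.002, 0.994, -0.02, 0.112]
contact_force: [0.6, -0.4, -3.1]
gripper_width: 0.713
grasp_force: 75.9
time: 9.9
tool_pos: [0.4083, 0.2745, 0.3261]
tool_rot: [0.0, 1.0, -0.021, -0.001]
contact_force: [0.9, -0.7, -2.9]
gripper_width: 0.71
grasp_force: 75.9
torque [ 0.008 -0.047  0.004] +- [0.027 0.029 0.037] F [ 0.15  0.04 -2.94] pos [0.406 0.275 0.327] t 10.2 w 0.708
time: 10.7
tool_pos: [0.406, 0.2751, 0.3269]
tool_rot: [-0.002, 0.994, -0.019, -0.111]
contact_force: [-0.3, -0.1, -3.2]
gripper_width: 0.714
grasp_force: 75.9
time: 11.2
tool_pos: [0.4049, 0.2753, 0.3276]
tool_rot: [-0.001, 1.0, -0.019, 0.001]
contact_force: [-1.0, 0.2, -2.4]
gripper_width: 0.711
grasp_force: 75.8
torque [-0.02   0.053 -0.009] +- [0.038 0.017 0.031] F [-0.14 -0.11 -3.07] pos [0.407 0.275 0.326] t 11.5 w 0.714
```

```bash
python3 m.py
python3 -m inch '[{"dx":0,"dy":0,"dz":0,"rx":0,"ry":0.08,"rz":0},{"dx":0,"dy":0,"dz":0,"rx":0,"ry":0.15,"rz":0},{"dx":0,"dy":0,"dz":0,"rx":0,"ry":0.15,"rz":0},{"dx":0,"dy":0,"dz":0,"rx":0,"ry":0.15,"rz":0},{"dx":0,"dy":0,"dz":0,"rx":0,"ry":0.15,"rz":0}]'
python3 -m inch '[{"dx":0,"dy":0,"dz":0,"rx":0,"ry":-0.05,"rz":0},{"dx":0,"dy":0,"dz":0,"rx":0,"ry":-0.1,"rz":0},{"dx":0,"dy":0,"dz":0,"rx":0,"ry":-0.15,"rz":0},{"dx":0,"dy":0,"dz":0,"rx":0,"ry":-0.15,"rz":0},{"dx":0,"dy":0,"dz":0,"rx":0,"ry":-0.15,"rz":0}]'
python3 m.py;python3 m.py
```

```text
torque [0.008 0.064 0.006] +- [0.019 0.032 0.024] F [-0.36  0.12 -2.78] pos [0.407 0.275 0.326] t 11.8 w 0.713
time: 12.3
tool_pos: [0.4067, 0.2748, 0.3266]
tool_rot: [0.002, 0.994, -0.02, 0.111]
contact_force: [-1.9, -0.3, -2.7]
gripper_width: 0.713
grasp_force: 75.8
time: 12.8
tool_pos: [0.4073, 0.2746, 0.3262]
tool_rot: [0.0, 1.0, -0.02, 0.0]
contact_force: [-0.5, -0.3, -3.2]
gripper_width: 0.715
grasp_force: 75.9
torque [-0.01  -0.056 -0.021] +- [0.031 0.03  0.036] F [ 0.12  0.   -2.93] pos [0.406 0.275 0.327] t 13.1 w 0.717
torque [-0.031 -0.038 -0.002] +- [0.025 0.023 0.028] F [-0.28 -0.11 -3.  ] pos [0.406 0.275 0.327] t 13.4 w 0.714
```

The moment swings between about +0.06 and −0.05 N m with each tip, so this case holds the loose part. I'll give it one more brisk shake, then carry it over the pad.

```bash
python3 -m inch '[{"dx":0.06,"dy":0,"dz":0,"rx":0,"ry":0,"rz":0},{"dx":0.12,"dy":0,"dz":0,"rx":0,"ry":0,"rz":0},{"dx":0.06,"dy":0,"dz":0,"rx":0,"ry":0,"rz":0},{"dx":0,"dy":0,"dz":0,"rx":0,"ry":0,"rz":0}]'
python3 -m inch '[{"dx":0.06,"dy":0,"dz":0,"rx":0,"ry":0,"rz":0},{"dx":0.12,"dy":0,"dz":0,"rx":0,"ry":0,"rz":0},{"dx":0.06,"dy":0,"dz":0,"rx":0,"ry":0,"rz":0},{"dx":0,"dy":0,"dz":0,"rx":0,"ry":0,"rz":0}]'
python3 -m inch '[{"dx":0,"dy":0,"dz":0,"rx":0,"ry":0,"rz":0},{"dx":0,"dy":0,"dz":0,"rx":0,"ry":0,"rz":0}]'
python3 - <<'E'
from h import *
im=optics.grab_frame("top");d=nets.boxes_of("top","pad_top")[0];p=ray("top",*d["bbox"][:2],.023);print(p,d["confidence"])
print(state()["tool_pos"]);plan((p[0],p[1],.325,-.04),(p[0],p[1],.23,-.04))
E
```

```text
time: 13.8
tool_pos: [0.4076, 0.2747, 0.3205]
tool_rot: [0.003, 1.0, -0.021, -0.006]
contact_force: [-0.8, -0.1, -0.6]
gripper_width: 0.708
grasp_force: 76.6
time: 14.2
tool_pos: [0.4073, 0.2747, 0.3208]
tool_rot: [0.003, 1.0, -0.021, -0.006]
contact_force: [-0.8, 0.5, -1.4]
gripper_width: 0.715
grasp_force: 77.0
time: 14.4
tool_pos: [0.406, 0.2751, 0.3266]
tool_rot: [-0.0, 1.0, -0.019, 0.0]
contact_force: [0.9, -0.5, -3.0]
gripper_width: 0.712
grasp_force: 77.2
[0.59865668 0.33584552 0.023     ] 0.91
[0.40683729 0.27493756 0.32711763]
(np.float64(0.5986566784851084), np.float64(0.33584551913204874), 0.325, -0.04) d [ 0.2366 -0.0856  0.003 ] r [-0.0004 -0.0008  0.0002] rows>= 4.0
(np.float64(0.5986566784851084), np.float64(0.33584551913204874), 0.23, -0.04) d [0.     0.     0.1188] r [0. 0. 0.] rows>= 1.9
```

```bash
python3 -m inch '[{"dx":0.05,"dy":-0.018,"dz":0,"rx":0,"ry":0,"rz":0},{"dx":0.1,"dy":-0.036,"dz":0,"rx":0,"ry":0,"rz":0},{"dx":0.15,"dy":-0.054,"dz":0,"rx":0,"ry":0,"rz":0},{"dx":0.2,"dy":-0.072,"dz":0,"rx":0,"ry":0,"rz":0},{"dx":0.237,"dy":-0.086,"dz":0,"rx":0,"ry":0,"rz":0}]'
python3 -m inch '[{"dx":0,"dy":0,"dz":0.03,"rx":0,"ry":0,"rz":0},{"dx":0,"dy":0,"dz":0.06,"rx":0,"ry":0,"rz":0},{"dx":0,"dy":0,"dz":0.09,"rx":0,"ry":0,"rz":0},{"dx":0,"dy":0,"dz":0.118,"rx":0,"ry":0,"rz":0},{"dx":0,"dy":0,"dz":0.118,"rx":0,"ry":0,"rz":0}]'
python3 -m inch '[{"dx":0,"dy":0,"dz":0,"rx":0,"ry":0,"rz":0},{"dx":0,"dy":0,"dz":0,"rx":0,"ry":0,"rz":0},{"dx":0,"dy":0,"dz":0,"rx":0,"ry":0,"rz":0},{"dx":0,"dy":0,"dz":0,"rx":0,"ry":0,"rz":0},{"dx":0,"dy":0,"dz":0,"rx":0,"ry":0,"rz":0}]'
python3 - <<'E'
from h import *
cv2.imwrite("pics/f.png",optics.grab_frame("side")[:,:,::-1])
E
```

```text
time: 15.0
tool_pos: [0.6018, 0.3361, 0.3259]
tool_rot: [0.0, 1.0, -0.021, 0.0]
contact_force: [0.1, 0.7, -3.0]
gripper_width: 0.718
grasp_force: 77.2
time: 15.5
tool_pos: [0.5974, 0.3348, 0.2269]
tool_rot: [0.002, 1.0, -0.02, -0.004]
contact_force: [-0.0, 0.0, -4.0]
gripper_width: 0.713
grasp_force: 77.0
time: 16.0
tool_pos: [0.5989, 0.3363, 0.2331]
tool_rot: [-0.0, 1.0, -0.02, 0.001]
contact_force: [0.2, -0.5, -3.3]
gripper_width: 0.712
grasp_force: 77.1
```

View pics/f.png

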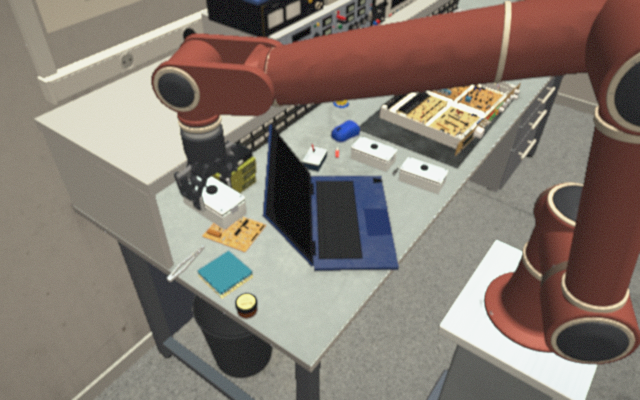

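Run:
```python
import cv2;S=cv2.imread("pics/f.png");T=cv2.imread("pics/side0.png")
import numpy as np
cv2.imwrite("pics/f2.png",np.hstack([cv2.resize(S[150:250,170:270],(400,400),interpolation=2),cv2.resize(T[245:345,260:360],(400,400),interpolation=2)]))
```

```text
(no output)
```

View pics/f2.png

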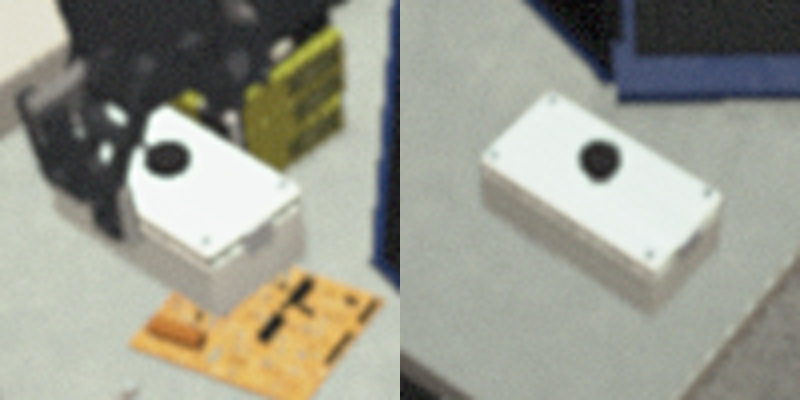

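Run:
```python
from h import *
i=optics.camera_info("side")
for pitch in(-.1,0,.1):
    R=pose(-.04,pitch)*Ro.from_quat([1,0,0,0])
    for o in([.06,.031,-.023],[-.06,.031,-.023],[-.06,.031,.023],[-.06,-.031,.023],[0,0,.032]):
        X=i["R"]@(np.array([.599,.336,.24])+R.apply(o))+i["t"]
        u=X[0]/X[2]*i["fx"]+i["cx"];v=X[1]/X[2]*i["fy"]+i["cy"];print(pitch,o,"crop px",((u-170)*4).round(),((v-150)*4).round())
```

```text
-0.1 [0.06, 0.031, -0.023] crop px 45.0 203.0
-0.1 [-0.06, 0.031, -0.023] crop px 213.0 326.0
-0.1 [-0.06, 0.031, 0.023] crop px 209.0 261.0
-0.1 [-0.06, -0.031, 0.023] crop px 303.0 193.0
-0.1 [0, 0, 0.032] crop px 167.0 151.0
0 [0.06, 0.031, -0.023] crop px 50.0 214.0
0 [-0.06, 0.031, -0.023] crop px 215.0 320.0
0 [-0.06, 0.031, 0.023] crop px 204.0 249.0
0 [-0.06, -0.031, 0.023] crop px 299.0 182.0
0 [0, 0, 0.032] crop px 163.0 148.0
0.1 [0.06, 0.031, -0.023] crop px 55.0 225.0
0.1 [-0.06, 0.031, -0.023] crop px 217.0 313.0
0.1 [-0.06, 0.031, 0.023] crop px 199.0 238.0
0.1 [-0.06, -0.031, 0.023] crop px 294.0 170.0
0.1 [0, 0, 0.032] crop px 158.0 146.0
```

The held case matches the projection of a level one: cap, edges and corners all sit within a few pixels. Handing in.

```bash
python3 -c "
from plant import ticket,state
print(state()['joint_vel'].round(3),ticket.job_done())"
```

```text
the job is handed in; nothing more can be done
[ 0.001  0.004  0.009 -0.001 -0.     0.   ] None
```

The job is handed in at about 16 s: I pressed the left case's proud cap home, found by shaking and tip tests that this same case rattles, and am holding it level and still about 19 cm above the note pad; the other two cases were never picked up.

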